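Sort left- and right-hand splash-screen brackets

TASK

Sort the loose dark metal splash-screen brackets into the two magenta trays, left from right: right-hand ones go beside the bracket already lying in one tray (which stays in there), their mirror-image left-hand ones into the empty tray, all standing flat on their feet with the uprights up, and set down rather than dropped. The bracket stored on edge in the white rack must first be turned onto its foot on the open bench and let go there, before you take it again and put it in its tray. Leave the glassware and the wash bottle where they are.

Things in the scene. Friction and masses are not known exactly. Their poses are not given: they have to be found in the camera images.
- left_on_edge: Dark-grey metal, 0.2 kg: foot 110 (x) x 50 (y) x 10 mm, upright 40 x 10 mm on its -y long edge (y -25 to -15), top 62 mm above the underside. Origin: centre of foot's underside; z out of the foot towards the upright's top. Left-hand mirror image: upright at the -x end (x -55 to -15). Starts on edge in the rack: y up, foot plate upright, the upright flat on the rack floor.
- left_flat: Dark-grey metal, 0.2 kg: foot 110 (x) x 50 (y) x 10 mm, upright 40 x 10 mm on its -y long edge (y -25 to -15), top 62 mm above the underside. Origin: centre of foot's underside; z out of the foot towards the upright's top. Left-hand mirror image: upright at the -x end (x -55 to -15). Starts on its foot on the bench, any yaw.
- right_flat: Dark-grey metal, 0.2 kg: foot 110 (x) x 50 (y) x 10 mm, upright 40 x 10 mm on its -y long edge (y -25 to -15), top 62 mm above the underside. Origin: centre of foot's underside; z out of the foot towards the upright's top. Right-hand: upright at the +x end (x 15 to 55). Starts on its foot on the bench, any yaw.
- right_in_tray: Dark-grey metal, 0.2 kg: foot 110 (x) x 50 (y) x 10 mm, upright 40 x 10 mm on its -y long edge (y -25 to -15), top 62 mm above the underside. Origin: centre of foot's underside; z out of the foot towards the upright's top. Right-hand: upright at the +x end (x 15 to 55). Starts on its foot in tray_right at tray y = +31 mm, x along the tray's x, and shows which tray is for right-hand ones.
- tray_left: Magenta tray, fixed, 140 (x) x 138 (y) x 25 mm high, walls and floor 5 mm. Two brackets fit side by side, long sides along the tray's x, at y = +31 and -31 mm, either way round. Origin: centre of underside. Empty at the start: for the left-hand brackets. The two trays may be on either side of the bench.
- tray_right: Magenta tray, fixed, 140 (x) x 138 (y) x 25 mm high, walls and floor 5 mm. Two brackets fit side by side, long sides along the tray's x, at y = +31 and -31 mm, either way round. Origin: centre of underside. Holds one right-hand bracket at the start: for the right-hand brackets.
- rack: White rack, fixed, 132 (x) x 116 (y) mm, fence 30 mm high, 4 mm thick, floor 4 mm; origin: centre of underside. The foot plate in it stands along x at y = 8 to 18 mm, 50 mm tall, 36 mm free on its +y side: too little to tip it there. On the bench the bracket stands stably on edge too; pushed near the top from the upright's side it falls onto its foot past about 35 degrees.
- beaker: Bystander: glass beaker, 72 mm across, 100 mm high; origin at centre of its underside.
- flask: Bystander: amber conical flask, 80 mm across at the foot, 124 mm high; origin at centre of its underside.
- wash_bottle: Bystander: white plastic bottle with red cap, 66 mm across, 150 mm high; origin at centre of its underside. (A fixed blue stirrer, 108 mm high, stands out of the way beyond x = 0.70 m at the far left, y 0.21 to 0.53.)

How it is judged:
On the way:
1. the bracket from the rack has been turned onto its foot on the open bench, and let go (angle between left_on_edge's own z axis and vertical below 0.12 rad and height (world z) of left_on_edge below 0.003 m and contact force between left_on_edge and the fingers below 0.05 N), for 0.2 s.
At the end, for the whole second after the job is handed in: All four brackets lie on the floors of their trays, released and at rest, feet down and level within 0.12 rad: both left-hand ones in tray_left, both right-hand ones in tray_right (origin within 22 mm of the tray's centre along its x, within 45 mm along its y, under 9 mm above the tray's underside) (x of left_on_edge in the frame of tray_left between -0.022 and 0.022 m and y of left_on_edge in the frame of tray_left between -0.045 and 0.045 m and z of each of left_on_edge, left_flat in the frame of tray_left below 0.009 m and angle between each of left_on_edge, left_flat, right_flat, right_in_tray's own z axis and vertical below 0.12 rad and linear speed of each of left_on_edge, left_flat, right_flat, right_in_tray below 0.02 m/s and contact force between each of left_on_edge, left_flat, right_flat, right_in_tray and the fingers below 0.05 N and x of left_flat in the frame of tray_left between -0.022 and 0.022 m and y of left_flat in the frame of tray_left between -0.045 and 0.045 m and x of right_flat in the frame of tray_right between -0.022 and 0.022 m and y of right_flat in the frame of tray_right between -0.045 and 0.045 m and z of each of right_flat, right_in_tray in the frame of tray_right below 0.009 m and x of right_in_tray in the frame of tray_right between -0.022 and 0.022 m and y of right_in_tray in the frame of tray_right between -0.045 and 0.045 m); the robot touches nothing.
It fails at once if the beaker, flask or wash bottle is moved over 30 mm or tipped over (distance of any of beaker, flask, wash_bottle from where it was at the start of the episode above 0.03 m or angle between any of beaker, flask, wash_bottle's own z axis and vertical above 0.4 rad).
It fails at once if a bracket is dropped (falls freely at over 0.9 m/s, about 40 mm) ((linear speed of left_on_edge above 0.9 m/s and contact force between left_on_edge and the fingers below 0.05 N) or (linear speed of left_flat above 0.9 m/s and contact force between left_flat and the fingers below 0.05 N) or (linear speed of right_flat above 0.9 m/s and contact force between right_flat and the fingers below 0.05 N) or (linear speed of right_in_tray above 0.9 m/s and contact force between right_in_tray and the fingers below 0.05 N)).
It also fails if it takes over 72 s, if anything falls off the work surface, if the arm or the gripper's body presses on something with over 40 N, if the wrist force passes 120 N, or if a joint passes its speed limit or range.

ROBOT

A 6-joint arm with a two-finger parallel gripper is mounted at the origin on the work surface. World frame = base frame: x ahead of the robot, y to its left, z up, the work surface at z = 0. Lengths are in m, angles in rad, forces in N, time in s.
With the tool pointing down it reaches from about 0.375 to 0.975 m from the base axis. Payload 3.8 kg.
Tool frame: the origin (TCP) lies midway between the tips of the shut fingers; the grasp point (between the pads) lies 19 mm behind it; z points along the fingers, y is the line along which they close (so a half turn about z gives the same grasp; the last joint's range is limited). The gripper opens to 88 mm and grips with 3 to 60 N. Pads are 18 mm wide; open, the fingers measure 123 mm over their backs; the gripper's body (75 mm by 187 mm) begins 45 mm behind the grasp point.
Start: joints at [1.259, 0.264, 1.604, -0, 1.274, -0.037], TCP at [0.183, 0.65, 0.209] pointing down, gripper open.
Joint ranges: [-2.63, 2.63], [-0.94, 2.18], [0.31, 2.57], [-1.31, 4.45], [0, 2.66], [-2.55, 2.55]. Speed limits (rad/s): [2.57, 2.57, 3.14, 3.14, 3.14, 3.14].

INTERFACE

Orientations are given as a rotation vector (axis times angle).
In Python, from cell import manip gives the robot as it stands. Calls block until the motion is done:
- manip.move_pose(position, orientation): joint-space move of the TCP to a pose.
- manip.move_linear(position, rate=0.15, rot=None): straight line of the TCP; rot=None keeps the orientation; rate is the mean speed in m/s.
- manip.set_joints(angles): joint-space move.
- manip.set_gripper(opening, force=None): finger opening in m; force is the grip in N (None keeps the last); returns when the fingers have stopped.
- manip.dwell(seconds).
- manip.inverse_kinematics(position, orientation): joint angles nearest the present ones, or None.
- manip.state(): the state.
- manip.capture(name): name is "side" or "top" or "wrist"; returns a dict with "image" (420x560x3 uint8, blue, green, red), "z_map" (420x560 float32, m along the optical axis (not along the pixel's ray), 0 where there is no reading), "intrinsics" (3x3 intrinsics, pixels), "position" and "orientation" of the camera in the world; the wrist camera has in their place "T_tool_cam" (4x4, takes a point from camera to tool coordinates, whose origin is the TCP and whose axes are the flange's). Camera axes: x right, y down, z forward; pixel columns grow to the right and rows downward; lengths in m; the calibration is good to about 2 mm. A picture is of the moment at which its call begins: read the wrist's pose just before it.
A pose or a line that the arm cannot do raises manip.IKError and nothing moves.
- manip.close_job(): hands the job in; it is judged then, once.
The state is a dict: "clock": time; "joint_pos": joint angles; "joint_velocities": joint speeds; "tau": joint torques, N m; "tool_pos": TCP position; "tcp_rot": TCP orientation; "contact_force": force on the tool from outside, world axes, zero at the start; "moment": the same for the moment, N m; "gripper_width": finger opening in m; "grasp_force": force on a finger pad.
Only numpy, scipy, OpenCV 4.12 (cv2) and the standard library are available. Lean on these libraries where they do the work, as an engineer would, in place of code of your own. Each camera call takes 0.05 s, during which the arm holds its last target. There are 200 camera calls.

## Working session

There is one attempt and no reset: what is moved stays moved. The work goes in short steps, each a Python script; the robot and the scene stay as the last script left them, time stands still between calls to the robot, and variables do not carry over. Pictures are saved under pics/ and viewed, at most 14 in all, crops included, and the job is handed in when it is done.

```bash
mkdir -p pics; ls
python3 - <<'E'
from cell import manip
import cv2,pickle
for n in("top","side"):
    c=manip.capture(n); cv2.imwrite(f"pics/{n}0.png",c["image"]); pickle.dump(c,open(f"{n}0.pkl","wb"))
    print(n,c["position"],c["orientation"],c["intrinsics"].tolist() if hasattr(c["intrinsics"],"tolist") else c["intrinsics"])
print(manip.state())
E
```

```text
cell.py
pics
top [0.43111173 0.02075478 0.98074429] [-2.13785018  2.11690153 -0.19194763] [[399.72179531436103, 0.0, 282.5551539584229], [0.0, 399.72179531436103, 208.1326569602788], [0.0, 0.0, 1.0]]
side [ 0.37632863 -0.92371071  0.81209549] [-2.22499052  0.2583969  -0.12914249] [[513.9538911116275, 0.0, 275.35462148853634], [0.0, 513.9538911116275, 215.38125509940983], [0.0, 0.0, 1.0]]
{'clock': 0.1, 'joint_pos': array([ 1.25908852e+00,  2.64635541e-01,  1.60521540e+00,  9.35520333e-06,
        1.27369948e+00, -3.69292030e-02]), 'joint_velocities': array([ 0.00045925, -0.00111347, -0.00326171, -0.00129265, -0.0011096 ,
        0.00078724]), 'tau': array([ 1.29730674e-04, -5.03617144e+01, -3.58074760e+01,  7.30643445e-02,
        2.32422422e-02, -6.74027115e-05]), 'tool_pos': array([0.18295596, 0.64901482, 0.20745295]), 'tcp_rot': array([-4.30220995e-01, -3.11164209e+00,  3.02586564e-03]), 'contact_force': array([ 0.17645372, -1.25639544, -0.0383796 ]), 'moment': array([ 0.01916876, -0.00756692, -0.05645915]), 'grasp_force': 0.0, 'gripper_width': 0.08808618022299101}
```

View pics/top0.png

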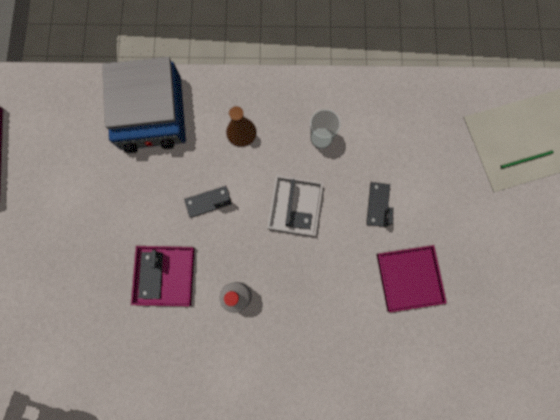

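View pics/side0.png

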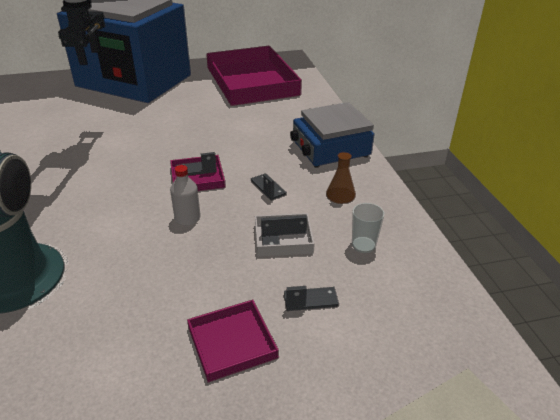

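The top view shows the right tray at (163,276) with its bracket, the left tray at (411,279) and the rack at (297,207). The loose flats are at (208,202) and (378,205), the flask at (240,130), the beaker at (323,130) and the bottle at (235,297). Next I'll measure them in 3D.

```bash
cat > geo.py <<'E'
import numpy as np, cv2, pickle
from scipy.spatial.transform import Rotation as R
def cloud(c):
    K=np.array(c["intrinsics"]); z=c["z_map"]; v,u=np.mgrid[:z.shape[0],:z.shape[1]]
    P=np.stack([(u-K[0,2])/K[0,0]*z,(v-K[1,2])/K[1,1]*z,z],-1)
    return P@R.from_rotvec(c["orientation"]).as_matrix().T+c["position"]
E
python3 - <<'E'
from geo import *
c=pickle.load(open("top0.pkl","rb")); W=cloud(c); im=c["image"].astype(int)
print("bench z",np.median(W[330:360,250:350,2]), (c["z_map"]==0).mean())
b,g,r=im[...,0],im[...,1],im[...,2]
mag=(r-g>50)&(b-g>20); dark=im.max(2)<95
def rect(m,n):
    p=W[m][:,:2].astype(np.float32)*1000; rr=cv2.minAreaRect(p); print(n,len(p),np.round(rr[0],1),np.round(rr[1],1),round(rr[2],1),"corners",np.round(cv2.boxPoints(rr)).astype(int).tolist())
def roi(u0,u1,v0,v1):
    m=np.zeros(mag.shape,bool); m[v0:v1,u0:u1]=1; return m
for n,q in dict(trayR=(120,205,235,315),trayL=(365,455,235,320)).items():
    m=roi(*q)&mag; z=W[...,2]
    print(n,np.round(np.percentile(z[m],[2,50,98]),4)); rect(m&(z>.019)&(z<.03),n+" rim")
q=roi(262,330,170,242); z=W[...,2]; rect(q&(z>.024)&(z<.036)&~dark,"rack fence")
for n,q in dict(bR=(135,168,246,305),fA=(178,238,180,222),fB=(360,398,175,235),rk=(278,318,178,232)).items():
    m=roi(*q)&dark&~mag
    print(n,np.round(np.percentile(z[m],[2,25,50,75,98]),4))
    lo,hi={'bR':(.01,.019),'rk':(.004,.024)}.get(n,(.005,.016))
    rect(m&(z>lo)&(z<hi),n+" foot"); 
    h=m&(z>.045); 
    if h.sum()>4: rect(h,n+" high"); print(np.median(z[h]))
for n,q in dict(flask=(220,262,100,150),beaker=(305,345,105,155),bottle=(210,262,275,320)).items():
    m=roi(*q)&(z>.02); rect(m,n); print(z[m].max())
s=2.3; cv2.imwrite("pics/crop0.png",cv2.resize(c["image"][165:325,120:460],None,fx=s,fy=s,interpolation=cv2.INTER_CUBIC))
E
```

```text
bench z 0.0002949824452697092 0.003903061224489796
trayR [0.0021 0.0062 0.0275]
trayR rim 348 [440.3 303.3] [135.2 137.4] 0.4 corners [[372, 372], [373, 234], [508, 235], [508, 372]]
trayL [0.0015 0.0053 0.026 ]
trayL rim 376 [ 440.8 -284. ] [136.  136.4] 9.2 corners [[363, -228], [385, -362], [519, -340], [497, -206]]
rack fence 371 [612.1  -8.6] [116.1 132.6] 81.4 corners [[538, -56], [669, -76], [686, 39], [555, 59]]
bR [0.0037 0.0131 0.0156 0.0177 0.0687]
bR foot 827 [446.4 339.9] [ 60.1 117.3] 89.7 corners [[388, 310], [505, 310], [505, 370], [388, 370]]
bR high 140 [463.9 170. ] [302.9  40.1] 85.1 corners [[431, 21], [471, 17], [497, 319], [457, 323]]
0.06673549434074927
fA [-0.0005  0.0093  0.011   0.0129  0.0643]
fA foot 655 [622.3 205.2] [ 57.9 112.3] 12.2 corners [[582, 254], [606, 144], [663, 156], [639, 266]]
fA high 104 [533.9  91.3] [246.2  38.7] 43.4 corners [[431, 21], [458, -7], [637, 162], [610, 190]]
0.06267871713490386
fB [0.0031 0.009  0.0104 0.0123 0.0628]
fB foot 769 [ 620.2 -215. ] [ 50.2 109.8] 83.9 corners [[563, -234], [672, -246], [678, -196], [568, -184]]
fB high 102 [ 503.6 -115.4] [ 35.5 306.5] 34.6 corners [[402, 1], [576, -252], [605, -231], [431, 21]]
0.06128154066767244
rk [0.0024 0.012  0.0145 0.0341 0.0568]
rk foot 430 [611.   -5.2] [ 98.5 129.2] 81.1 corners [[540, -44], [667, -64], [682, 33], [555, 54]]
rk high 158 [549.9  10.9] [  8.5 238.3] 83.6 corners [[431, 20], [668, -7], [669, 2], [432, 28]]
0.05436738616803177
flask 747 [623.9  94.4] [406.7  70.3] 11.1 corners [[418, 90], [431, 21], [830, 99], [817, 168]]
0.9807442933174915
beaker 770 [632.6 -21. ] [ 71.  408.6] 71.4 corners [[428, 11], [815, -120], [838, -53], [450, 78]]
0.9807442933174915
bottle 795 [396.7  88.5] [ 64.1 137.8] 2.0 corners [[362, 156], [367, 19], [431, 21], [426, 158]]
0.9807442933174915
```

View pics/crop0.png

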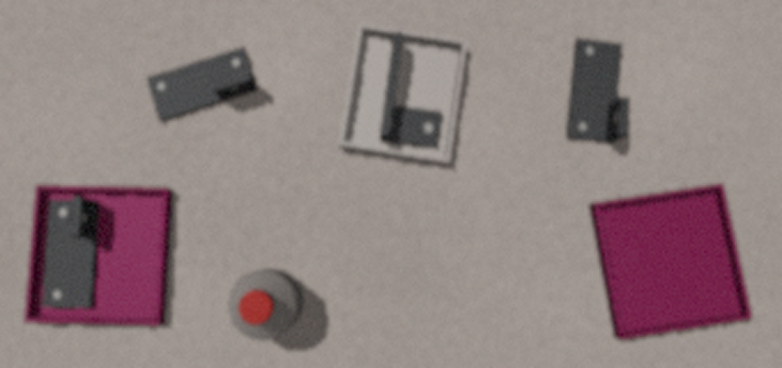

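The crop shows the uprights clearly. The flat at crop (205,85) has its upright at the -y-world end on its near side, so it's right-hand with yaw about -78°. The flat at (595,90) is left-hand with yaw about -6°. The racked bracket's plate is at crop x 395, with its upright at the near end pointing right. The trays are nearly square, so I'll check the left tray's long axis with the wrist camera.

```bash
cat >> geo.py <<'E'
def down(yaw): # tool z down, tool y along (heading yaw+90)
    y=np.array([-np.sin(yaw),np.cos(yaw),0]); z=np.array([0,0,-1.]); x=np.cross(y,z)
    return R.from_matrix(np.stack([x,y,z],1)).as_rotvec()
def wcloud(m):
    s=m.state(); c=m.capture("wrist"); T=np.eye(4); T[:3,:3]=R.from_rotvec(s["tcp_rot"]).as_matrix(); T[:3,3]=s["tool_pos"]
    T=T@np.array(c["T_tool_cam"]); c["orientation"]=R.from_matrix(T[:3,:3]).as_rotvec(); c["position"]=T[:3,3]; return c
E
python3 - <<'E'
from geo import *
from cell import manip
c=pickle.load(open("top0.pkl","rb")); W=cloud(c); im=c["image"].astype(int); z=W[...,2]
def roi(u0,u1,v0,v1):
    m=np.zeros(z.shape,bool); m[v0:v1,u0:u1]=1; return m
def rect(p,n):
    rr=cv2.minAreaRect((p[:,:2]*1000).astype(np.float32)); print(n,len(p),np.round(rr[0],1),np.round(rr[1],1),round(rr[2],1),"mean",np.round(p.mean(0)*1000,1),"c",np.round(cv2.boxPoints(rr)).astype(int).tolist())
dark=im.max(2)<95
for n,q in dict(bR=(135,168,246,305),fA=(178,238,180,222),fB=(360,398,175,235)).items(): rect(W[roi(*q)&(z>.052)&(z<.075)],n+" upright top")
rect(W[roi(278,318,178,232)&dark&(z>.047)&(z<.07)],"rk plate top")
for n,q in dict(flask=(215,265,95,150),beaker=(305,345,105,155),bottle=(210,262,275,320)).items(): rect(W[roi(*q)&(z>.01)&(z<.2)],n); p=W[roi(*q)&(z>.08)&(z<.2)]; print(np.round(p.mean(0),3),p[:,2].max())
for j,yaw in enumerate((0,)):
    s=manip.state()
    manip.move_pose([.44,-.284,.28],down(-.6))
    c=wcloud(manip); print(np.array(c["T_tool_cam"]).round(3).tolist(), manip.state()["clock"])
    pickle.dump(c,open("wL.pkl","wb")); cv2.imwrite("pics/wL.png",c["image"])
E
```

```text
bR upright top 120 [476.3 315. ] [11.2 39.7] 88.7 mean [475.8 313.8  64.8] c [[456, 310], [496, 309], [496, 320], [457, 321]]
fA upright top 87 [615.6 168.1] [10.9 38.8] 17.8 mean [614.8 167.9  61.7] c [[605, 185], [616, 148], [627, 151], [615, 188]]
fB upright top 91 [ 583.6 -230.6] [10.3 40.6] 83.3 mean [ 582.5 -229.9   60.8] c [[563, -233], [603, -238], [604, -228], [564, -223]]
rk plate top 153 [615.3   3.5] [  8.5 106.7] 83.6 mean [615.6   3.7  54.3] c [[562, 5], [668, -7], [669, 2], [563, 14]]
flask 838 [795.6 127.6] [56.9 76. ] 14.5 mean [793.1 126.9  64.5] c [[759, 157], [778, 84], [833, 98], [814, 171]]
[0.802 0.129 0.114] 0.1292778859989857
beaker 815 [792.2 -75.5] [70.  70.2] 1.0 mean [797.5 -76.5  65.1] c [[757, -41], [758, -111], [828, -110], [827, -40]]
[ 0.796 -0.077  0.094] 0.10456069801395351
bottle 792 [395.2 124.7] [64.6 63.8] 28.6 mean [396.5 120.1 110.6] c [[352, 137], [382, 81], [439, 112], [408, 168]]
[0.396 0.122 0.116] 0.15488517485571807
[[0.001, -0.952, -0.307, 0.08], [1.0, 0.002, -0.0, 0.0], [0.001, -0.307, 0.952, -0.176], [0.0, 0.0, 0.0, 1.0]] 3.5333
```

View pics/wL.png

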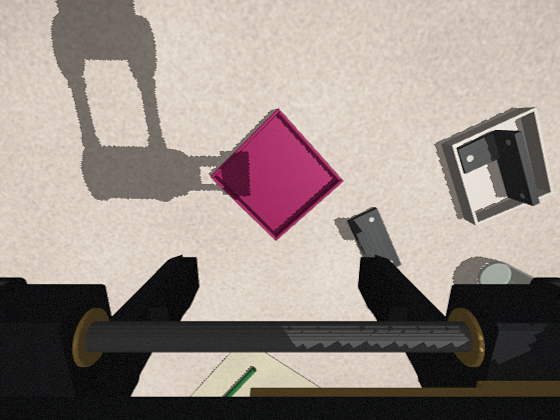

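The wrist view shows the left tray with corners at about (279,108), (343,181), (276,240) and (210,177). I'll fit lines to those edges and check IK for every planned pose.

Run:
```python
from geo import *
from cell import manip
c=pickle.load(open("wL.pkl","rb")); im=c["image"].astype(float); K=np.array(c["intrinsics"])
S=4; sat=cv2.resize((im[...,2]-im[...,1]).astype(np.float32),None,fx=S,fy=S,interpolation=cv2.INTER_CUBIC)
m=(sat>30).astype(np.uint8); m[:, :800]=0; m[1000:]=0
cn=max(cv2.findContours(m,cv2.RETR_EXTERNAL,cv2.CHAIN_APPROX_NONE)[0],key=cv2.contourArea)[:,0]
uv=(cn+.5)/S-.5
ray=np.c_[(uv-[K[0,2],K[1,2]])/[K[0,0],K[1,1]],np.ones(len(uv))]@R.from_rotvec(c["orientation"]).as_matrix().T
P=c["position"]+ray*((.025-c["position"][2])/ray[:,2])[:,None]; P=P[:,:2]*1000
hull=P[cv2.convexHull(P.astype(np.float32),returnPoints=False)[:,0]]
rr=cv2.minAreaRect(P.astype(np.float32)); print(rr)
ctr=np.array(rr[0])
for k in range(4):
    a=np.radians(9.3+90*k); n=np.array([np.cos(a),np.sin(a)]); t=np.array([-n[1],n[0]])
    d=(P-ctr)@n; l=(P-ctr)@t; s=(d>55)&(abs(l)<50); f=np.polyfit(l[s],d[s],1); print(k,"dist %.2f slope deg %.2f rms %.2f n %d"%(np.polyval(f,0),np.degrees(np.arctan(f[0])),np.std(d[s]-np.polyval(f,l[s])),s.sum()))
def ik(n,p,y):
    for k in(-360,-180,0,180):
        q=manip.inverse_kinematics(p,down(np.radians(y+k))); print(n,y+k,None if q is None else np.round(q,2))
ik("Rpick",[.6156,.1681,.03],-75.5); ik("Rplace",[.4055,.2923,.035],180)
ik("Lpick",[.5836,-.2306,.03],-6.5); ik("Lpl",[.41,-.34,.035],9.3); ik("rack",[.605,.005,.03],-8.7)
```

```text
((441.2115783691406, -287.0854797363281), (140.2748260498047, 138.12692260742188), 9.306794166564941)
0 dist 69.74 slope deg -0.05 rms 0.13 n 201
1 dist 68.85 slope deg 0.01 rms 0.11 n 218
2 dist 69.78 slope deg -0.13 rms 0.09 n 210
3 dist 68.61 slope deg 0.26 rms 0.24 n 211
Rpick -435.5 [ 0.23  0.36  1.84 -0.    0.95 -0.03]
Rpick -255.5 None
Rpick -75.5 [ 0.23  0.36  1.84 -0.    0.95 -0.03]
Rpick 104.5 None
Rplace -180 [ 0.57  0.11  2.13 -0.    0.9   2.15]
Rplace 0 [ 0.57  0.11  2.13 -0.    0.9  -1.  ]
Rplace 180 [ 0.57  0.11  2.13 -0.    0.9   2.15]
Rplace 360 [ 0.57  0.11  2.13 -0.    0.9  -1.  ]
Lpick -366.5 [-0.42  0.34  1.86 -0.    0.94 -1.87]
Lpick -186.5 [-0.42  0.34  1.86  0.    0.94  1.27]
Lpick -6.5 [-0.42  0.34  1.86 -0.    0.94 -1.87]
Lpick 173.5 [-0.42  0.34  1.86  0.    0.94  1.27]
Lpl -350.7 [-0.74  0.17  2.06 -0.    0.9  -2.47]
Lpl -170.7 [-0.74  0.17  2.06 -0.    0.9   0.67]
Lpl 9.3 [-0.74  0.17  2.06 -0.    0.9  -2.47]
Lpl 189.3 [-0.74  0.17  2.06 -0.    0.9   0.67]
rack -368.7 [-0.03  0.3   1.91 -0.    0.93 -1.45]
rack -188.7 [-0.03  0.3   1.91 -0.    0.93  1.69]
rack -8.7 [-0.03  0.3   1.91 -0.    0.93 -1.45]
rack 171.3 [-0.03  0.3   1.91 -0.    0.93  1.69]
```

The left tray's x axis is confirmed: 139.5 mm at yaw 9.3° against 137.5 mm. Now left_flat.

```bash
cat >> geo.py <<'E'
ZT=.028
def rot2(yaw,v): c,s=np.cos(yaw),np.sin(yaw); return np.array([c*v[0]-s*v[1],s*v[0]+c*v[1]])
def at(m,xy,z,rate=.2): m.move_linear([xy[0],xy[1],z],rate=rate)
def pick(m,xy,yawdeg,off):
    r=down(np.radians(yawdeg+off)); m.move_pose([*xy,.17],r); m.set_gripper(.042); at(m,xy,ZT)
    m.set_gripper(0,45); s=m.state(); print("grip",s["gripper_width"],s["grasp_force"]); at(m,xy,.2,.25)
    s=m.state(); print("lift",s["gripper_width"],s["grasp_force"],s["contact_force"].round(2),s["moment"].round(3))
def place(m,tc,tyawdeg,ty,byawdeg,ux,off):
    t=np.radians(tyawdeg); o=np.array(tc)+rot2(t,(0,ty)); xy=o+rot2(np.radians(byawdeg),(ux,-.02))
    m.move_pose([*xy,.2],down(np.radians(byawdeg+off))); at(m,xy,ZT+.025,.25); at(m,xy,ZT+.0055,.05)
    s=m.state(); print("down",s["contact_force"].round(2),s["tool_pos"].round(4)); m.set_gripper(.036); at(m,xy,.17,.25); print("clock",m.state()["clock"])
E
python3 - <<'E'
from geo import *
from cell import manip as m
pick(m,(.5832,-.2305),-6.5,180)
place(m,(.441,-.2855),9.3,-.031,9.3,-.035,180)
c=m.capture("side"); cv2.imwrite("pics/s1.png",cv2.resize(c["image"][200:400,150:430],None,fx=2.5,fy=2.5))
E
```

```text
grip 0.008796096565153727 44.990386962890625
lift 0.008804869767175368 44.98868465423584 [-0.36 -0.12 -2.86] [-0.016  0.269  0.007]
down [ 0.96 -1.21 -0.02] [ 0.4149 -0.3418  0.0336]
clock 12.4667
```

View pics/s1.png

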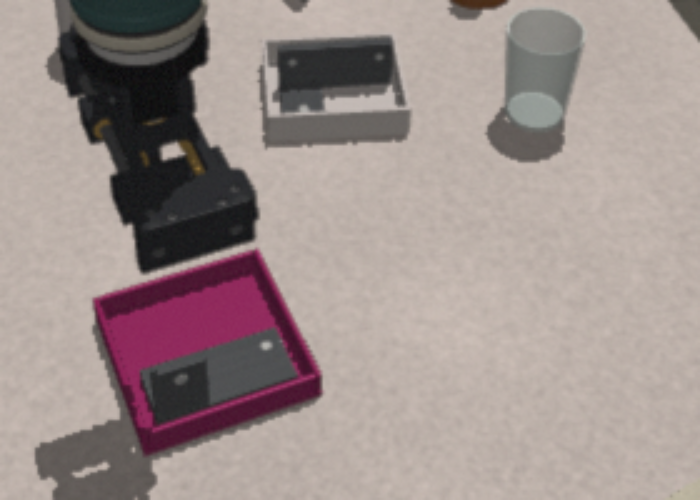

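The left-hand bracket sits flat in its tray's -y half (crop (220,375)). Now the racked bracket: lift it, stand it on edge on the bench, then push it over.

Run:
```python
from geo import *
from cell import manip as m
yaw=np.radians(-8.3); r=down(yaw+np.pi); g=np.array([.6054,.005])
m.move_pose([*g,.17],r); m.set_gripper(.032); at(m,g,.024); m.set_gripper(0,45)
s=m.state(); print("grip",s["gripper_width"],s["grasp_force"]); at(m,g,.15,.2)
B=np.array([.47,-.055]); h=lambda x,y:B+rot2(yaw,(x,y))
p=h(-.01,0); m.move_pose([*p,.1],r); at(m,p,.04); at(m,p,.0208,.05); print(m.state()["contact_force"].round(2)); m.set_gripper(.036); at(m,p,.1,.25)
m.set_gripper(0,10); q=h(.006,-.036); at(m,q,.1,.25); at(m,q,.038); 
for y in(-.015,0,.012,.024): 
    at(m,h(.006,y),.038,.06); s=m.state(); print(y,s["contact_force"].round(2))
at(m,h(.006,-.02),.12,.25); print(s["clock"],m.state()["clock"])
c=m.capture("top"); pickle.dump(c,open("t2.pkl","wb")); cv2.imwrite("pics/t2.png",cv2.resize(c["image"][165:325,180:460],None,fx=2.7,fy=2.7))
```

```text
grip 2.616476624497764e-05 1.0536815598607063
[-0.09  0.02  0.41]
-0.015 [0.11 0.25 0.38]
0 [ 0.75 -0.13  0.37]
0.012 [ 0.54 -0.94  0.22]
0.024 [ 0.06 -0.41  0.52]
22.3667 22.8917
```

View pics/t2.png

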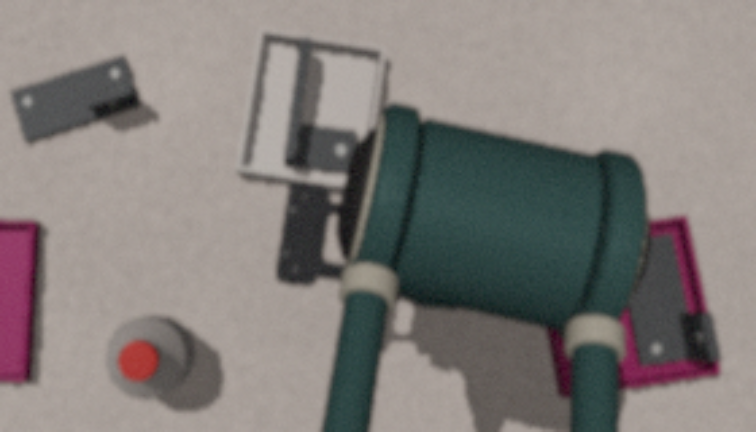

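The rack plate is still at crop (300,105), so the grip closed on nothing. I'll re-measure the plate.

Run:
```python
from geo import *
from cell import manip as m
m.move_pose([.52,-.12,.25],down(np.radians(171.7)))
cs=[pickle.load(open("top0.pkl","rb")),m.capture("top")]; w=wcloud(m); sd=m.capture("side")
for n,c,(u0,u1,v0,v1) in(("t0",cs[0],(270,325,172,240)),("t1",cs[1],(270,325,172,240))):
    W=cloud(c)[v0:v1,u0:u1]; im=c["image"][v0:v1,u0:u1].astype(int)
    k=(im.max(2)<95)&(W[...,2]>.04)&(W[...,2]<.08); p=W[k]; rr=cv2.minAreaRect((p[:,:2]*1000).astype(np.float32)); print(n,len(p),rr,np.round(p.mean(0)*1000,1),np.round(np.percentile(p[:,2],[5,50,95]),4))
print(m.state()["tool_pos"],m.state()["tcp_rot"],m.state()["clock"])
pickle.dump(w,open("w3.pkl","wb"))
a=cv2.resize(sd["image"][190:280,230:380],(600,360)); b=cv2.resize(w["image"],(440,330)); cv2.imwrite("pics/c3.png",cv2.resize(np.hstack([cv2.resize(a,(440,330)),b]),(800,300)))
```

```text
t0 154 ((615.301513671875, 3.379134178161621), (8.829642295837402, 106.74162292480469), 83.57829284667969) [615.9   3.7  54.2] [0.0514 0.0543 0.0568]
t1 127 ((615.1039428710938, 3.122626304626465), (8.76550579071045, 107.16252136230469), 83.90556335449219) [615.7   3.1  54.3] [0.0516 0.0545 0.0567]
[ 0.51766492 -0.11878982  0.24637718] [-3.13200821  0.22621353  0.00956724] 23.725
```

View pics/c3.png

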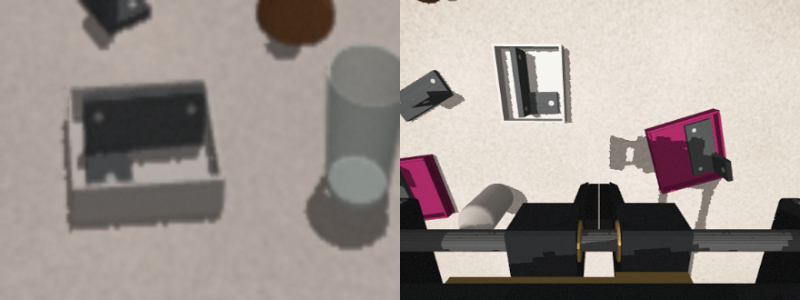

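Run:
```python
from geo import *
from cell import manip as m
def pr(t): s=m.state(); print(t,s["tool_pos"].round(4),s["gripper_width"].round(4),round(s["grasp_force"],1),s["contact_force"].round(2),round(s["clock"],2))
yaw=np.radians(-7); r=down(yaw+np.pi); g=np.array([.6054,.0045])
m.move_pose([*g,.12],r); m.set_gripper(.04); pr("above"); at(m,g,.022); pr("low")
m.set_gripper(.02,45); pr("20"); c=m.capture("side"); cv2.imwrite("pics/s4.png",cv2.resize(c["image"][150:290,200:400],(800,560)))
m.set_gripper(0,45); pr("0"); m.dwell(.2); pr("0b")
```

```text
Traceback (most recent call last):
AttributeError: 'float' object has no attribute 'round'
```

```bash
cat >> geo.py <<'E'
def pr(m,t): s=m.state(); print(t,s["tool_pos"].round(4),round(float(s["gripper_width"]),4),round(float(s["grasp_force"]),1),s["contact_force"].round(2),round(s["clock"],2))
E
python3 - <<'E'
from geo import *
from cell import manip as m
g=np.array([.6054,.0045])
pr(m,"above"); at(m,g,.022); pr(m,"low")
m.set_gripper(.02,45); pr(m,"20"); c=m.capture("side"); cv2.imwrite("pics/s4.png",cv2.resize(c["image"][150:290,200:400],(800,560)))
m.set_gripper(0,45); pr(m,"0"); m.dwell(.2); pr(m,"0b")
E
```

```text
above [0.6054 0.0045 0.1199] 0.0399 0.0 [-0.95  0.07 -0.15] 25.27
low [0.606  0.0045 0.0225] 0.0399 0.0 [ 1.29  0.56 -0.4 ] 25.91
20 [0.6057 0.0045 0.0225] 0.02 0.0 [ 0.9  -1.05  0.18] 26.39
0 [0.6054 0.0045 0.022 ] 0.0079 45.0 [-1.36 -0.02  0.69] 26.8
0b [0.6053 0.0045 0.022 ] 0.0076 45.0 [0.1  0.39 0.27] 27.0
```

View pics/s4.png

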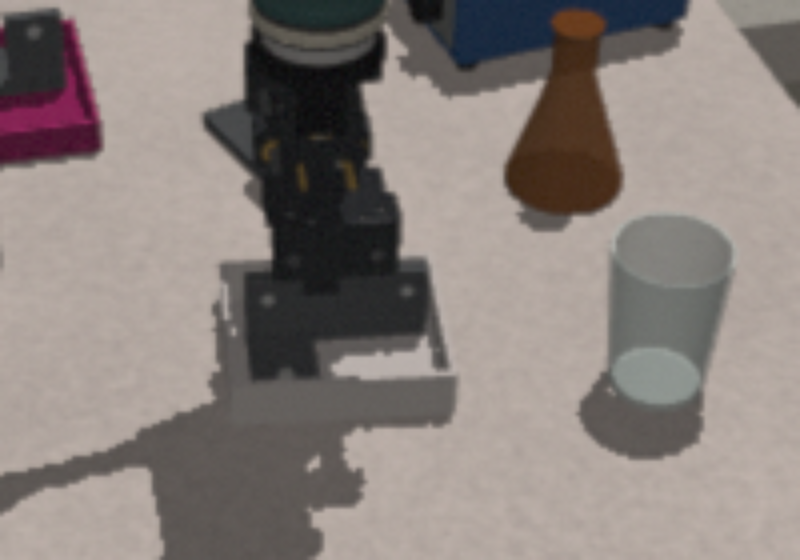

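The plate is gripped now: the fingers straddle it at (320,280) and the width is 7.6 mm. I'll lift a little, check, and go on.

Run:
```python
from geo import *
from cell import manip as m
yaw=np.radians(-7); r=down(yaw+np.pi); g=np.array([.6054,.0045])
at(m,g,.03,.1); pr(m,"lift8")
if m.state()["gripper_width"]<.004: raise SystemExit
at(m,g,.12,.2); pr(m,"up")
if m.state()["gripper_width"]<.004: raise SystemExit
B=np.array([.47,-.055]); h=lambda x,y:B+rot2(yaw,(x,y)); p=h(-.01,0)
m.move_pose([*p,.08],r); pr(m,"over"); at(m,p,.03); at(m,p,.0185,.05); pr(m,"down"); m.set_gripper(.036); at(m,p,.1,.25)
m.set_gripper(0,10); q=h(.006,-.036); at(m,q,.1,.25); at(m,q,.038)
for y in(0,.014,.026): at(m,h(.006,y),.038,.07); pr(m,y)
at(m,h(.006,-.02),.12,.25); pr(m,"end"); c=m.capture("side"); cv2.imwrite("pics/s5.png",cv2.resize(c["image"][180:350,170:400],(800,591)))
```

```text
lift8 [0.6058 0.0045 0.0305] 0.008 45.0 [ 0.37 -0.49 -2.75] 27.25
up [0.6048 0.0045 0.1193] 0.0079 45.0 [-1.02 -0.43 -2.45] 27.85
over [ 0.4597 -0.0538  0.0791] 0.0078 45.0 [ 0.06  0.25 -1.76] 28.54
down [ 0.4602 -0.0538  0.0187] 0.0081 45.0 [ 0.2  -0.02 -2.2 ] 29.32
0 [ 0.476  -0.0554  0.0381] 0.0005 0.0 [-0.13 -0.42  0.67] 32.47
0.014 [ 0.4776 -0.0415  0.0379] 0.0004 0.0 [ 0.08  0.58 -0.41] 32.82
0.026 [ 0.4792 -0.0295  0.038 ] 0.0007 0.0 [0.44 0.41 0.19] 33.14
end [ 0.4734 -0.0756  0.1198] 0.0006 0.0 [-0.53  0.25 -0.  ] 33.67
```

View pics/s5.png

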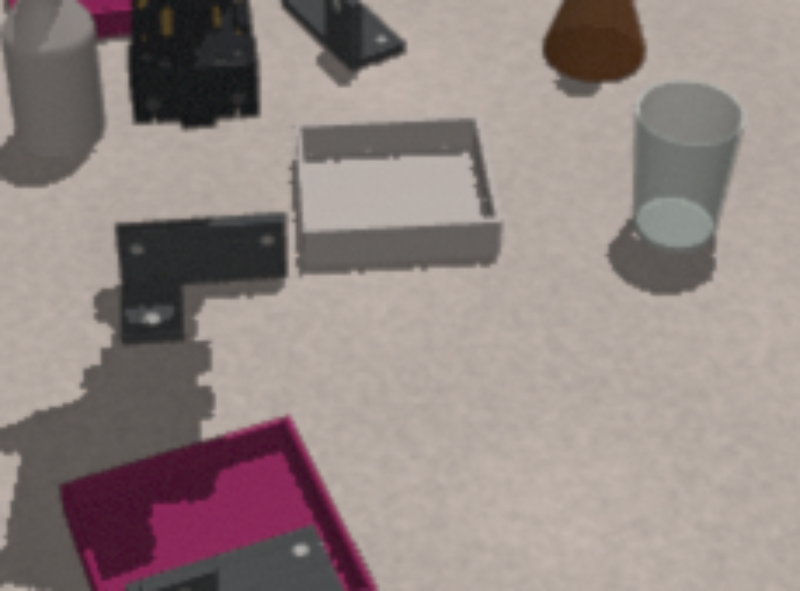

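The bracket is still on edge at (200,250), with its upright on the bench towards the camera. It must have slid or rocked back, so I'll measure where it is.

Run:
```python
from geo import *
from cell import manip as m
c=m.capture("side"); W=cloud(c); im=c["image"].astype(int); d=(im.max(2)<95)
u0,u1,v0,v1=200,256,238,285
P=W[v0:v1,u0:u1][d[v0:v1,u0:u1]]; print(len(P))
for lo,hi in((.005,.016),(.02,.04),(.04,.047),(.047,.056)):
    p=P[(P[:,2]>lo)&(P[:,2]<hi)]; p=p[(p[:,0]>.35)]
    rr=cv2.minAreaRect((p[:,:2]*1000).astype(np.float32)); print(lo,len(p),np.round(p.mean(0)*1000,1),np.round(rr[0],1),np.round(rr[1],1),round(rr[2],1))
print(P[:,2].max())
```

```text
1473
0.005 444 [448.5 -77.2  10.1] [468.6 -87. ] [ 61.8 105.2] 82.6
0.02 329 [471.7 -60.1  30.1] [471.9 -59.7] [  7.3 106.8] 82.4
0.04 108 [472.5 -59.8  43.8] [473.1 -56.4] [ 16.8 105. ] 85.4
0.047 169 [470.8 -57.4  49.7] [472.4 -57.9] [ 16.  107.5] 82.6
0.8120954875291384
```

The plate is exactly where I set it. The likeliest cause is that it fell over, then my diagonal retreat hooked the upright and flipped it back. I'll push again further from the upright, in shorter strokes, and rise straight up.

Run:
```python
from geo import *
from cell import manip as m
yaw=np.radians(-7); B=np.array([.47,-.055]); h=lambda x,y:B+rot2(yaw,(x,y))
q=h(.02,-.036); at(m,q,.1,.25); at(m,q,.039); pr(m,"s")
for y in(0,.016): at(m,h(.02,y),.039,.08); pr(m,y)
m.dwell(.2); a=m.capture("side")["image"]; at(m,h(.02,.016),.12,.25); b=m.capture("side")["image"]; pr(m,"end")
cv2.imwrite("pics/s6.png",np.hstack([cv2.resize(i[210:310,170:300],(390,300)) for i in(a,b)]))
```

```text
s [ 0.4848 -0.0926  0.0388] 0.0004 0.0 [ 0.27  0.44 -0.29] 34.49
0 [ 0.49   -0.0571  0.0393] 0.0004 0.0 [ 1.13  0.1  -0.56] 35.09
0.016 [ 0.4917 -0.0413  0.0389] 0.0005 0.0 [-0.63 -1.08 -0.39] 35.44
end [ 0.4913 -0.0416  0.1195] 0.0007 0.0 [-0.26  0.02 -0.19] 36.22
```

View pics/s6.png

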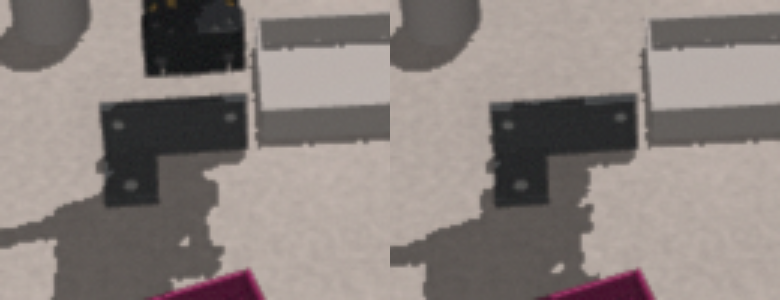

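In both frames the gripper block hangs clear above the plate top (row 75 against row 97) even though the TCP is at 39 mm. The real fingertips must therefore be well above the reported TCP, which also explains the first missed grip. I'll probe the bench to get the offset.

Run:
```python
from geo import *
from cell import manip as m
yaw=np.radians(-7); B=np.array([.47,-.055]); h=lambda x,y:B+rot2(yaw,(x,y))
q=h(.02,-.05); at(m,q,.12,.3); at(m,q,.03,.3)
z=.03
while z>-.045:
    z-=.004; at(m,q,z,.06); s=m.state(); f=s["contact_force"]; 
    if abs(f[2])>4: break
pr(m,"z %.3f"%z); at(m,q,z+.01,.1)
```

```text
z -0.034 [ 0.4846 -0.1073 -0.0298] 0.0002 19.1 [-13.35   3.06  37.66] 41.03
```

The probe touched the bench with the TCP at about -0.03, so the tips are about 29 mm above the reported TCP. I'll push again with that correction.

```bash
sed -i 's/^ZT=.*/ZT=.0/' geo.py
python3 - <<'E'
from geo import *
from cell import manip as m
yaw=np.radians(-7); B=np.array([.47,-.055]); h=lambda x,y:B+rot2(yaw,(x,y))
at(m,h(.02,-.05),.010,.2)
at(m,h(.02,-.02),.010,.15); at(m,h(.02,.018),.010,.1); pr(m,"pushed")
m.dwell(.2); at(m,h(.02,.018),.08,.25); pr(m,"end")
c=m.capture("side"); cv2.imwrite("pics/s7.png",cv2.resize(c["image"][180:310,170:370],(800,520)))
W=cloud(c); d=c["image"].max(2)<95; s=W[225:290,190:262][d[225:290,190:262]]
for lo,hi in((.005,.015),(.02,.055),(.055,.07)):
    p=s[(s[:,2]>lo)&(s[:,2]<hi)&(s[:,0]>.35)]
    if len(p)>4: rr=cv2.minAreaRect((p[:,:2]*1000).astype(np.float32)); print(lo,len(p),np.round(p.mean(0)*1000,1),np.round(rr[0],1),np.round(rr[1],1),round(rr[2],1))
print("expect upright",h(-.035,.01),"origin",h(0,.03))
E
```

```text
pushed [ 0.492  -0.0396  0.0099] 0.0006 0.0 [ 0.06 -0.22 -0.95] 42.48
end [ 0.4931 -0.04    0.0812] 0.0003 0.0 [ 0.18 -1.03 -0.41] 43.12
0.005 502 [488.3 -32.4   9.8] [506.9 -24.9] [172.1  89.5] 25.5
0.02 208 [440.6 -43.4  37.7] [480.2 -45.9] [ 13.5 122. ] 83.6
0.055 78 [439.6 -41.6  60.4] [439.3 -40.7] [14.8 36.2] 84.8
expect upright [ 0.43647958 -0.04080911] origin [ 0.47365608 -0.02522362]
```

View pics/s7.png

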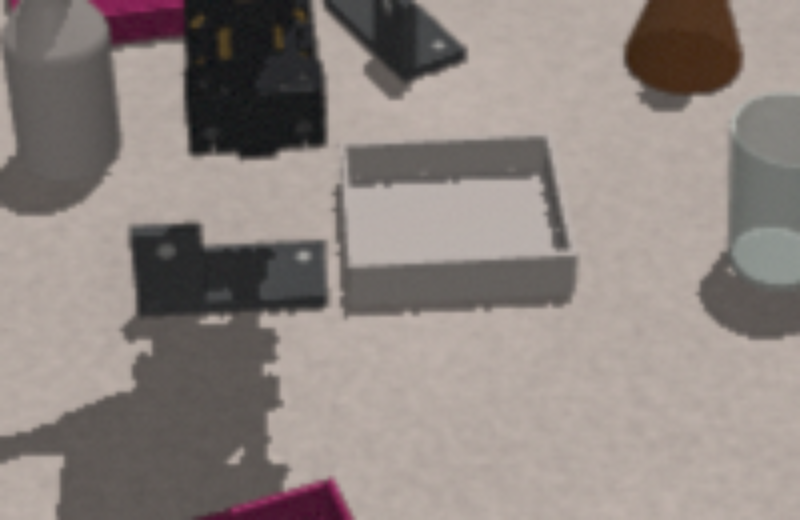

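The bracket is now on its foot with its upright at (165,265), measured at (439,-41) mm. I'll pick and place it, then right_flat.

Run:
```python
from geo import *
from cell import manip as m
pick(m,(.438,-.0412),-6.5,180)
if m.state()["gripper_width"]<.006: raise SystemExit("missed")
place(m,(.441,-.2855),9.3,.031,9.3,-.035,180)
pick(m,(.6154,.1681),-75.5,0)
if m.state()["gripper_width"]<.006: raise SystemExit("missed")
place(m,(.4403,.3033),0.4,-.031,-179.6,.035,0)
m.move_linear([.50,.2,.25],rate=.4); pr(m,"end")
c=m.capture("top"); pickle.dump(c,open("t8.pkl","wb")); cv2.imwrite("pics/t8.png",cv2.resize(c["image"][165:325,120:460],None,fx=2.3,fy=2.3))
d=m.capture("side"); pickle.dump(d,open("s8.pkl","wb"))
```

```text
grip 0.009889593642967171 44.96992640197277
lift 0.009354184553220684 44.97473736293614 [ 0.9  -0.38 -3.28] [-0.102  0.303 -0.01 ]
down [-0.14 -0.7  -0.36] [ 0.4048 -0.2804  0.0055]
clock 50.6667
grip 0.009919776002680802 44.69494163990021
lift 0.00981335774786562 44.69584431499243 [-0.24  0.23 -2.87] [-0.14   0.081  0.001]
down [ 0.95  0.85 -0.54] [0.4057 0.2923 0.0055]
clock 59.9333
end [0.4996 0.199  0.248 ] 0.0359 0.0 [ 0.66  0.31 -0.56] 60.47
```

View pics/t8.png

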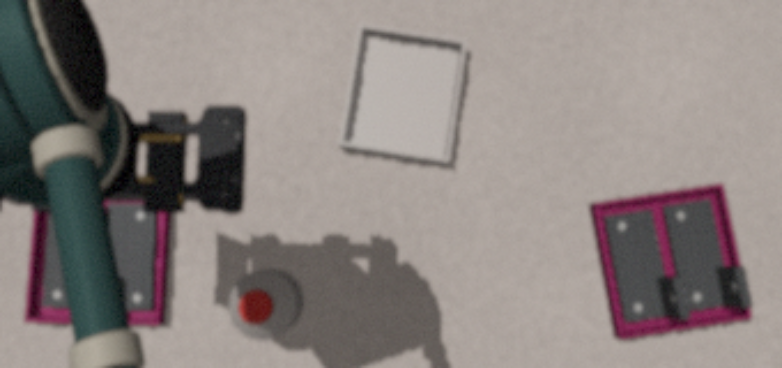

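All four brackets look to be in their trays: the left pair at (640,260) and (700,250), and the right pair at (60,260) and (140,260). I'll check from the saved clouds that the feet are level at 15 mm, then hand in.

Run:
```python
from geo import *
A=[]
for f in("t8.pkl","s8.pkl"):
    c=pickle.load(open(f,"rb")); W=cloud(c); A.append(W[(c["image"].max(2)<95)&(W[...,2]<.08)])
for n,tc,y in(("L",(.441,-.2855),9.3),("R",(.4403,.3033),.4)):
  for P in A:
    t=np.radians(-y); q=P[:,:2]-tc; q=np.c_[rot2(t,q.T).T,P[:,2]]
    for s in(-.031,.031):
        k=q[(abs(q[:,1]-s)<.029)&(abs(q[:,0])<.06)&(q[:,2]<.024)&(q[:,2]>.008)]; u=q[(abs(q[:,1]-s)<.03)&(abs(q[:,0])<.07)&(q[:,2]>.055)]
        if len(k)>30: 
            f=np.linalg.lstsq(np.c_[k[:,:2],np.ones(len(k))],k[:,2],rcond=None)[0]; print(n,s,len(k),"foot z %.4f tilt"%np.median(k[:,2]),f[:2].round(3),"xy",((k[:,:2].min(0)+k[:,:2].max(0))/2).round(3),"upright",u.mean(0).round(3) if len(u)>5 else None)
```

```text
L -0.031 871 foot z 0.0149 tilt [-0.007 -0.02 ] xy [ 0.001 -0.029] upright [-0.034 -0.047  0.064]
L 0.031 887 foot z 0.0151 tilt [-0.007 -0.023] xy [-0.     0.033] upright [-0.035  0.014  0.065]
L -0.031 873 foot z 0.0152 tilt [-0.009 -0.023] xy [ 0.003 -0.033] upright [-0.034 -0.054  0.064]
L 0.031 845 foot z 0.0150 tilt [-0.011  0.017] xy [-0.002  0.031] upright [-0.035  0.008  0.064]
R -0.031 693 foot z 0.0156 tilt [0.002 0.018] xy [-0.002 -0.03 ] upright None
R 0.031 223 foot z 0.0158 tilt [ 0.001 -0.028] xy [-0.005  0.046] upright None
R -0.031 233 foot z 0.0148 tilt [-0.025  0.005] xy [ 0.015 -0.027] upright [-0.032 -0.014  0.063]
R 0.031 189 foot z 0.0147 tilt [0.051 0.009] xy [0.022 0.031] upright [0.037 0.007 0.062]
```

All four feet are level at 15 mm and every position fits.

```bash
python3 -c "
from cell import manip
print(manip.close_job())"
```

```text
the job is handed in; nothing more can be done
None
```

I handed the job in at about 60.5 s of the 72 s limit, with no verdict shown: the final camera check had all four brackets flat and level in the right trays, and the racked one was first turned onto its foot on the open bench and released.

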